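# Lay the blue-nut coupling in the pipe cradle

## Robot

A 6-joint arm with a two-finger parallel gripper is mounted at the origin on the work surface. World frame = base frame: x ahead of the robot, y to its left, z up, the work surface at z = 0. Lengths are in m, angles in degrees, forces in N, time in s.
With the tool pointing down it reaches from about 0.25 to 0.725 m from the base axis. Payload 9.7 kg.
Tool frame: the origin (TCP) lies midway between the tips of the shut fingers; the grasp point (between the pads) lies bot.grasp_offset behind it (bot.grasp_offset is the distance from the TCP to the grasp point, in m); x points along the fingers, y is the direction in which the jaws open and shut, and the axes are right-handed (so a half turn about x gives the same grasp; the last joint's range is limited). The gripper opens to 85 mm and grips with 20 to 120 N. Pads are 22 mm wide; open, the fingers measure 114 mm over their backs; the gripper's body (76 mm by 85 mm) begins 54 mm behind the grasp point. The pads swing forward as they close: fully open they stand 13 mm farther back than shut.
Start: joints at [68.927, 4.979, 10.078, 95.1, 0, 90], TCP at [0.198, 0.513, 0.231] pointing down, gripper open.
Joint ranges: [-179.16, 179.16], [-48.56, 103.87], [-65.8, 70.77], [-126.05, 130.52], [-82.76, 87.17], [-180, 180]. Speed limits (degrees/s): [127.2, 127.2, 147.25, 180, 180, 180].

## Interface

Orientations are given as [roll, pitch, yaw] about the fixed x, y, z axes, in that order (R = Rz(yaw) Ry(pitch) Rx(roll)).
In Python, from workcell import status, camera, bot gives the robot as it stands.
- The arm moves only by the shell command python3 -m jog 'ROWS' [OPENING] [FORCE]. ROWS is text: rows parted by semicolons, each of 4 numbers parted by spaces: the shift along the tool's x, y, z in mm, then the turn about the tool's x in degrees. A call has exactly 8 rows; each row is the pose to reach, as a shift and turn from the pose commanded when the call began, along the tool's axes at that moment; what a row does not reach only later rows make up. A row lasts 1/8 s, in which the tool goes at most 62.5 mm and 10.7 degrees, less where a joint would pass 70% of its speed; a pose out of reach is approached as far as the arm can. A call with a gripper value outside its range is refused whole. OPENING is the opening, from 0 (shut) to 1 (fully open), set as the call begins (- or left out, the last holds). The fingers move at their own pace and stop on an object; FORCE is the grip in N (left out, the last holds). Time passes only in rows, so rows that repeat a pose let the fingers close, or fill a call up. It gives the time, the measured TCP pose, the force and the opening at its end, in the units of the state.
- status.get_obs(): the state, without advancing time (a new reading comes with each control period).
- camera(name): name is "scene" or "side" or "wrist"; returns a dict with "color" (384x512x3 uint8, red, green, blue), "vfov" (degrees; the focal length in pixels is half the picture's height over the tangent of half this angle, whatever the lens; pixels are square), "cx", "cy" (the principal point, pixels), "D" ([k1, k2, p1, p2, k3] as OpenCV has them; the pictures are not rectified), "rvec" (rotation vector, rad) and "tvec" (3), from world to camera coordinates, as OpenCV has them. Camera axes: x right, y down, z forward; pixel columns grow to the right and rows downward; lengths in m; the calibration is good to about 2 mm. A picture is of the moment at which its call begins. There is no depth.
- bot.job_done(): hands the job in, once; it reports no verdict.
The state is a dict: "time": time; "q": joint angles; "qd": joint speeds; "joint_efforts": joint torques, N m; "ee_pos": TCP position; "tcp_rot": TCP orientation; "wrist_force": force on the tool from outside, world axes, zero at the start; "torque": the same for the moment, N m; "opening": finger opening in m.
Only numpy, scipy, OpenCV 4.12 (cv2) and the standard library are available. Lean on these libraries where they do the work, as an engineer would, in place of code of your own. Each camera call takes 0.05 s, during which the arm holds its last target. There are 200 camera calls.

## Task

Take the pipe coupling with the blue nuts and lay it down in the yellow V-cradle, its black barrel resting in both V-notches and one blue nut hanging free outside each upright. Set it down rather than dropping it, let go, and leave the couplings with the red and the white nuts where they lie.

Things in the scene. Friction and masses are not known exactly. Their poses are not given: they have to be found in the camera images.
- blue_coupling: Pipe coupling, about 0.25 kg, 150 mm long: black round barrel, 36 mm diameter, bare for 120 mm between two hexagonal blue nuts (15 mm thick, 50 mm across flats, 58 across corners) on whose flats it lies. Origin: middle of the barrel on its axis, 25 mm above the bench as it lies; x runs along the barrel, both ends alike. This is the one to move.
- red_coupling: Pipe coupling, about 0.25 kg, 150 mm long: black round barrel, 36 mm diameter, bare for 120 mm between two hexagonal red nuts (15 mm thick, 50 mm across flats, 58 across corners) on whose flats it lies. Origin: middle of the barrel on its axis, 25 mm above the bench as it lies; x runs along the barrel, both ends alike. Leave it alone.
- white_coupling: Pipe coupling, about 0.25 kg, 150 mm long: black round barrel, 36 mm diameter, bare for 120 mm between two hexagonal white nuts (15 mm thick, 50 mm across flats, 58 across corners) on whose flats it lies. Origin: middle of the barrel on its axis, 25 mm above the bench as it lies; x runs along the barrel, both ends alike. Leave it alone.
- cradle_seat (a point): Seat of the cradle fixed to the bench: where the middle of the seated barrel's axis lies, 110 mm above the bench; x along that axis, z up. Dark base 110 mm (x) by 90, 12 thick; two yellow uprights 8 mm thick, 36 mm either side of the seat along x (64 clear between), each with an open-topped V-notch: arms at 50 degrees, mouth 54 wide, tops 114 and V bottom 82 mm above the bench.
There are look-alikes about, which are no part of the job. There is more than one size of the part that bears cradle_seat; the job needs the larger.

How it is judged:
By the outcome, as a careful person would: the job done as asked, in the order asked, and still so for the second after the job is handed in, with the robot touching nothing.
It also fails if it takes over 42 s, if anything falls off the work surface, if the arm or the gripper's body presses on something with over 40 N, if the wrist force passes 120 N, or if a joint passes its speed limit or range.

## Working session

There is one attempt and no reset: what is moved stays moved. The work goes in short steps, Python scripts to look and compute and a shell command to move; the robot and the scene stay as the last step left them, time stands still between calls to the robot, and variables do not carry over. Pictures are saved under pics/ and viewed, about 8 in all and at most 12, crops included, and the job is handed in when it is done.

```bash
ls; mkdir -p pics
python3 - <<'E'
from workcell import status,camera,bot
import cv2,pickle
print(status.get_obs(),bot.grasp_offset)
d={n:camera(n) for n in("scene","side","wrist")}
pickle.dump(d,open('c0.pkl','wb'))
for n in d:
    cv2.imwrite(f'pics/{n}0.png',d[n]["color"][:,:,::-1]); print(n,{k:v for k,v in d[n].items() if k!='color'})
E
```

```text
pics
{'time': 0.0, 'q': array([6.89258015e+01, 5.01130350e+00, 1.00343898e+01, 9.50994289e+01,
       8.68552900e-04, 9.00021364e+01]), 'qd': array([ 0.00570188,  0.02400647, -0.01252143,  0.00295247,  0.02497424,
        0.02839836]), 'joint_efforts': array([ 6.71043108e-04, -5.20396471e+01,  4.64799392e+01,  1.63347612e-02,
       -2.84100730e-05, -7.97140487e-07]), 'ee_pos': array([0.19768093, 0.51300181, 0.23058054]), 'tcp_rot': array([ -90.64969175,   89.92365249, -111.72602729]), 'wrist_force': array([ 0.10623921,  0.22311771, -0.54864929]), 'torque': array([-0.01230857,  0.0149506 , -0.00422626]), 'opening': 0.0853141137464666} 0.0187
scene {'vfov': 51.077377037775406, 'cx': 255.2754120239496, 'cy': 196.1270828292991, 'D': array([-0.04316688,  0.        ,  0.        ,  0.        ,  0.        ]), 'rvec': array([ 1.25838452,  2.49487961, -0.75462471]), 'tvec': array([ 0.31621579, -0.3178762 ,  1.23584102])}
side {'vfov': 44.92588388596661, 'cx': 253.64763104802364, 'cy': 183.96400677021057, 'D': array([-0.0174981,  0.       ,  0.       ,  0.       ,  0.       ]), 'rvec': array([ 2.25125235, -0.71606699,  0.32927141]), 'tvec': array([-0.43277323,  0.27408972,  1.00063465])}
wrist {'vfov': 64.21971428361573, 'cx': 255.20278240090155, 'cy': 192.77211582830265, 'D': array([0.02410421, 0.        , 0.        , 0.        , 0.        ]), 'rvec': array([-2.38916383, -1.64047117, -0.23194308]), 'tvec': array([-0.54934882, -0.03676225,  0.38025124])}
```

View pics/scene0.png

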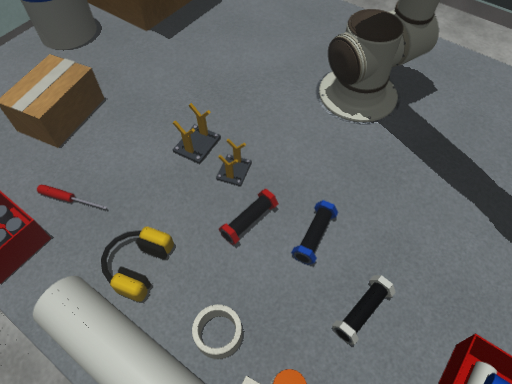

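View pics/side0.png

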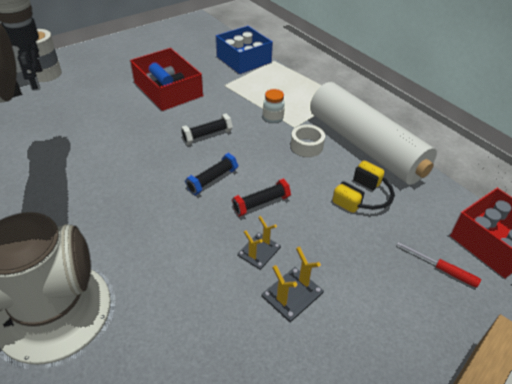

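The scene view shows the blue coupling at (315,232). Look-alikes are the red one at (250,217) and the white one at (365,310). The larger cradle is at (197,135) and a smaller look-alike is at (235,163). In the side view, blue is at (212,173), the large cradle at (293,285) and the small one at (259,240). I'll check the choice in one close crop.

```bash
cat > h.py <<'E'
import numpy as np,cv2
def K(c):
    f=c['color'].shape[0]/2/np.tan(np.radians(c['vfov'])/2); return np.array([[f,0,c['cx']],[0,f,c['cy']],[0,0,1]])
def proj(c,P): return cv2.projectPoints(np.atleast_2d(P).astype(float),c['rvec'],c['tvec'],K(c),c['D'])[0][:,0]
def ray(c,uv):
    n=cv2.undistortPoints(np.float64(uv).reshape(-1,1,2),K(c),c['D'])[:,0]
    R=cv2.Rodrigues(c['rvec'])[0]; o=-R.T@c['tvec']; return o,np.c_[n,np.ones(len(n))]@R
def atz(c,uv,z):
    o,d=ray(c,uv); return o+d*((z-o[2])/d[:,2])[:,None]
def blue(c):
    i=c['color'].astype(int); m=((i[:,:,2]>i[:,:,0]+50)&(i[:,:,2]>i[:,:,1]+40)).astype(np.uint8)
    n,_,s,ce=cv2.connectedComponentsWithStats(m); return [(s[k,4],ce[k]) for k in range(1,n) if s[k,4]>25]
E
python3 - <<'E'
from h import *; import pickle
d=pickle.load(open('c0.pkl','rb'))
for n in('scene','side'):
    for a,ce in blue(d[n]): print(n,a,ce.round(1),atz(d[n],ce,.025).round(4))
T=[]
for n,(u,v) in(('scene',(200,132)),('side',(293,282))):
    c=d[n]['color'][v-36:v+36,u-36:u+36]; T.append(cv2.resize(c,None,fx=5.5,fy=5.5,interpolation=cv2.INTER_CUBIC))
b=[]
for n,(u,v) in(('scene',(315,232)),('side',(212,173))):
    c=d[n]['color'][v-18:v+18,u-36:u+36] if n=='side' else cv2.rotate(d[n]['color'][v-36:v+36,u-18:u+18],0); b.append(cv2.resize(c,(396,198),interpolation=cv2.INTER_CUBIC))
cv2.imwrite('pics/crop1.png',np.vstack([np.hstack(T),np.hstack(b)])[:,:,::-1])
E
```

```text
scene 128 [327.6 205.9] [[0.423  0.1422 0.025 ]]
scene 157 [305.1 251.5] [[0.559  0.1644 0.025 ]]
scene 96 [498.5 380.2] [[0.5688 0.6187 0.025 ]]
side 1100 [247.   51.2] [[0.9813 0.667  0.025 ]]
side 253 [160.   73.2] [[0.6291 0.7089 0.025 ]]
side 105 [231.7 159.9] [[0.5774 0.1698 0.025 ]]
side 116 [195.  182.5] [[0.4436 0.1487 0.025 ]]
```

View pics/crop1.png

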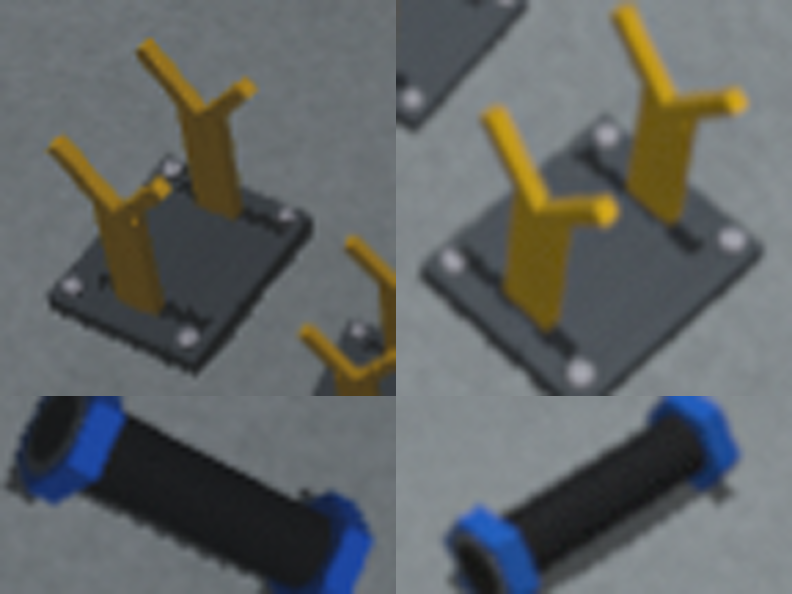

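The crops confirm the larger cradle (its four upright tips are clear in both views) and the blue-nutted coupling.

Run:
```python
from h import *; import pickle
d=pickle.load(open('c0.pkl','rb'))
t={'scene':[(145,45),(250,87),(58,142),(163,187)],'side':[(229,10),(342,98),(98,112),(209,210)]}
o={'scene':(164,96),'side':(257,246)}
for n in t:
    uv=np.array(t[n])/5.5+o[n]-.4; P=atz(d[n],uv,.112); print(n,P.round(4).tolist(),P.mean(0))
from scipy.optimize import least_squares
# coupling hull fit: blue centroid pairs triangulated
def hexn(x0,x1):
    a=np.radians(np.arange(0,360,60)); r=.029
    return np.array([[x,r*np.cos(t),r*np.sin(t)] for x in(x0,x1) for t in a])
print(np.degrees(np.arctan2(*(np.array([.0222,.136])))),np.degrees(np.arctan2(.0211,.1338)))
for n in('scene','side'):
  for i in range(2):
    pass
def tri(a,b):
    A=np.zeros((3,3));y=np.zeros(3)
    for n,uv in(('scene',a),('side',b)):
        oo,dd=ray(d[n],uv); dd=dd[0]/np.linalg.norm(dd); M=np.eye(3)-np.outer(dd,dd); A+=M;y+=M@oo
    return np.linalg.solve(A,y)
print(tri((327.6,205.9),(195,182.5)),tri((305.1,251.5),(231.7,159.9)))
# where is the arm relative to it: wrist cam offset
w=d['wrist'];R=cv2.Rodrigues(w['rvec'])[0];print('wristcam',-R.T@w['tvec'],R[2])
from scipy.spatial.transform import Rotation as Q
from workcell import status
s=status.get_obs();print(Q.from_euler('xyz',s['tcp_rot'],degrees=True).as_matrix().round(3))
```

```text
scene [[0.4175, -0.2974, 0.112], [0.4094, -0.2378, 0.112], [0.4892, -0.2875, 0.112], [0.4816, -0.2288, 0.112]] [ 0.44943914 -0.26287871  0.112     ]
side [[0.4815, -0.2323, 0.112], [0.4898, -0.2894, 0.112], [0.4099, -0.2414, 0.112], [0.4166, -0.2991, 0.112]] [ 0.44944099 -0.26553101  0.112     ]
9.270926853805284 8.961631454886845
[0.43502144 0.14183356 0.03723904] [0.56785118 0.16339681 0.03597788]
wristcam [0.13142336 0.53871271 0.37449046] [ 0.26025199 -0.10188622 -0.96015004]
[[-0.     0.36   0.933]
 [-0.001  0.933 -0.36 ]
 [-1.    -0.001 -0.   ]]
```

Seat ≈ (0.449, -0.264) with yaw 7.5°. Blue coupling ≈ (0.501, 0.154) with yaw 9°. I'll move above the coupling.

```bash
python3 -m jog '8 -28 51 -4; 15 -56 103 -8; 22 -85 154 -11; 30 -113 206 -15; 37 -141 257 -19; 45 -170 309 -23; 52 -198 360 -26; 60 -226 412 -30' 1 60
python3 - <<'E'
from h import *
from workcell import status,camera
print(status.get_obs()['q'])
c=camera('wrist');cv2.imwrite('pics/w1.png',c['color'][:,:,::-1])
import pickle;pickle.dump(c,open('w1.pkl','wb'))
for a,ce in blue(c): print(a,ce.round(1),atz(c,ce,.025).round(4))
for p in ([.501,.154,.025],): print(proj(c,p))
E
```

```text
time: 1.15
ee_pos: [0.5019, 0.1525, 0.171]
tcp_rot: [28.9, 90.0, 38.0]
wrist_force: [1.1, 1.0, -0.2]
opening: 0.0854
[ 1.68950715e+01  6.51080001e-01 -1.09692051e+00  8.82389022e+01
  5.04838360e-03  7.85502963e+00]
1091 [256.4 108. ] [[0.4354 0.1429 0.025 ]]
1075 [256.5 249.7] [[0.5758 0.1656 0.025 ]]
[[256.93641771 179.03622188]]
```

View pics/w1.png

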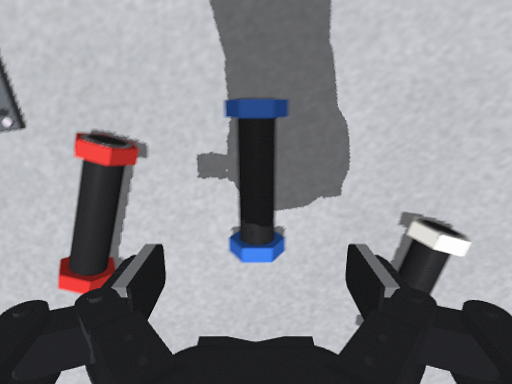

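The blue coupling is centred at about (256,179), aligned with the jaws. Red (95,210) and white (430,260) are well clear. Next I'll descend.

```bash
python3 -m jog '25 1 0 0; 50 1 0 0; 75 1 0 0; 100 1 0 0; 125 1 0 0; 145 1 0 0; 158 1 0 0; 165 1 0 0' 1 60
python3 -m jog '0 0 0 0; 0 0 0 0; 0 0 0 0; 0 0 0 0; 0 0 0 0; 0 0 0 0; 0 0 0 0; 0 0 0 0' 0.3 60
```

```text
time: 2.2
ee_pos: [0.5006, 0.1552, 0.0057]
tcp_rot: [-175.2, 90.0, -166.3]
wrist_force: [0.4, 0.2, -0.9]
opening: 0.0855
time: 3.2
ee_pos: [0.5013, 0.1553, 0.0073]
tcp_rot: [-0.7, 89.9, 8.2]
wrist_force: [-0.2, -1.4, 6.7]
opening: 0.0345
```

```bash
python3 -m jog '-10 0 0 0; -35 0 0 0; -65 0 0 0; -95 0 0 0; -125 0 0 0; -150 0 0 0; -175 0 0 0; -200 0 0 0' 0 60
python3 - <<'E'
from h import *
from workcell import status,camera
from scipy.spatial.transform import Rotation as Q
s=status.get_obs();M=Q.from_euler('xyz',s['tcp_rot'],degrees=True).as_matrix();print(s['q'],M.round(3),s['opening'],s['wrist_force'],s['ee_pos'])
print(M.T@(np.array([.4494,-.264,.23])-s['ee_pos'])*1e3)
c=camera('wrist')
for a,ce in blue(c): print(a,ce.round(1),atz(c,ce,s['ee_pos'][2]+.0187).round(4))
E
```

```text
time: 4.2
ee_pos: [0.5005, 0.1552, 0.2074]
tcp_rot: [145.6, 90.0, 154.5]
wrist_force: [0.4, 0.3, -2.1]
opening: 0.0347
[1.72210586e+01 9.72531411e-01 3.24802676e+00 9.22835934e+01
 7.46894215e-03 8.29155139e+00] [[-0.    -0.155  0.988]
 [ 0.     0.988  0.155]
 [-1.     0.    -0.   ]] 0.03470413863510349 [ 0.36187327  0.25562601 -2.12838987] [0.50052394 0.15517855 0.20740969]
[ -22.616087   -406.16026263 -115.57244695]
6919 [254.5 113.7] [[0.4341 0.1443 0.2261]]
```

```bash
python3 -m jog '-5 -35 -10 0; -10 -90 -26 0; -15 -148 -42 1; -20 -205 -58 1; -20 -262 -75 1; -20 -318 -91 1; -20 -370 -106 1.5; -20 -406 -116 1.5' 0 60
cat > r.py <<'E'
from h import *
from workcell import status,camera
from scipy.spatial.transform import Rotation as Q
import sys
s=status.get_obs();M=Q.from_euler('xyz',s['tcp_rot'],degrees=True).as_matrix();print(s['q'].round(1),'y',M[:,1].round(3),s['opening'],s['wrist_force'],s['ee_pos'])
print(M.T@(np.array([.4494,-.264,.0913])-s['ee_pos'])*1e3)
T=[]
for n,(u,v) in(('scene',(200,115)),('side',(293,260))):
    c=camera(n)['color'][max(0,v-66):v+66,u-66:u+66]; T.append(cv2.resize(c,(396,396),interpolation=cv2.INTER_CUBIC))
cv2.imwrite(sys.argv[1],np.hstack(T)[:,:,::-1])
E
python3 r.py pics/r1.png
```

```text
time: 5.25
ee_pos: [0.4483, -0.266, 0.2258]
tcp_rot: [149.6, 90.0, 157.0]
wrist_force: [0.2, 0.4, -1.6]
opening: 0.0345
[-30.7   0.9   5.3  94.3  -0.  -38. ] y [-0.128  0.992  0.   ] 0.03453079188880969 [ 0.21079113  0.36645594 -1.61730816] [ 0.44834299 -0.26602272  0.22580468]
[134.50457946   1.83821736   1.36294056]
```

View pics/r1.png

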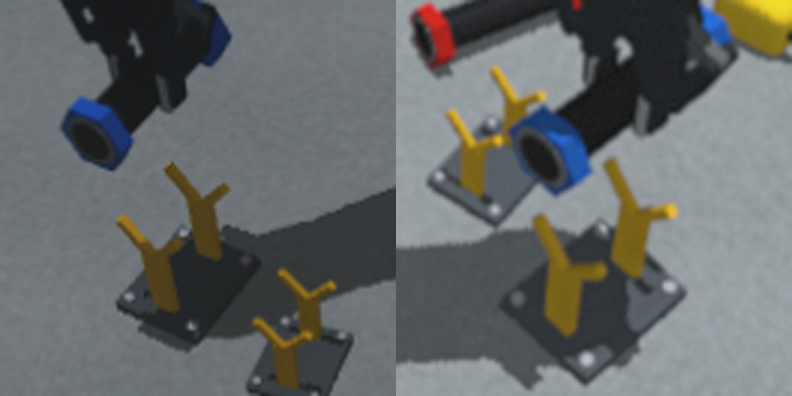

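The coupling hangs level and aligned above the large cradle; scene crop nut at (98,133), side crop nut at (550,150). Correct by +2/+1 mm and descend to just above the mouths.

```bash
python3 -m jog '10 2 1 0; 30 2 1 0; 50 2 1 0; 68 2 1 0; 84 2 1 0; 96 2 1 0; 105 2 1 0; 110 2 1 0' 0 60
python3 r.py pics/r2.png
```

```text
time: 6.35
ee_pos: [0.4499, -0.2618, 0.1159]
tcp_rot: [29.9, 90.0, 37.4]
wrist_force: [0.2, 0.4, -2.1]
opening: 0.0347
[-30.2   0.2  -7.6  82.2   0.  -37.6] y [-0.129  0.992  0.   ] 0.03469486078386064 [ 0.20979989  0.37346567 -2.07050691] [ 0.44993015 -0.26182782  0.11593643]
[24.63639351 -2.08575388 -0.80679139]
```

View pics/r2.png

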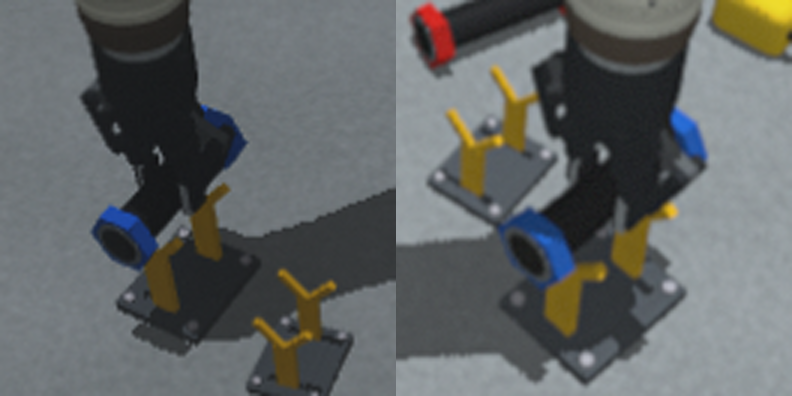

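Aligned over the notches: the barrel is just above the upright tops, with the nuts outside. Lower gently, watching the force.

```bash
python3 -m jog '3 -0.5 0 0; 6 -0.5 0 0; 9 -0.5 0 0; 12 -0.5 0 0; 15 -0.5 0 0; 17 -0.5 0 0; 19 -0.5 0 0; 20 -0.5 0 0' 0 60
python3 -m jog '0.5 0 0 0; 1 0 0 0; 1.5 0 0 0; 2 0 0 0; 2 0 0 0; 2 0 0 0; 2 0 0 0; 2 0 0 0' 0 60
```

```text
time: 7.45
ee_pos: [0.45, -0.2623, 0.0962]
tcp_rot: [142.2, 90.0, 149.6]
wrist_force: [0.6, -0.8, -2.2]
opening: 0.0342
time: 8.45
ee_pos: [0.4501, -0.2625, 0.0945]
tcp_rot: [-55.5, 90.0, -48.1]
wrist_force: [0.5, -2.5, 2.3]
opening: 0.0345
```

Contact has started, with a slight lateral force. Yield by 1 mm in -y and settle further.

```bash
python3 -m jog '0 -0.5 0 0; 0 -1 0 0; 0.5 -1 0 0; 1 -1 0 0; 1 -1 0 0; 1 -1 0 0; 1 -1 0 0; 1 -1 0 0' 0 60
python3 r.py pics/r3.png
```

```text
time: 9.45
ee_pos: [0.4502, -0.2634, 0.0934]
tcp_rot: [-68.3, 90.0, -60.9]
wrist_force: [-1.0, -3.1, 3.7]
opening: 0.0344
[-30.3   0.6  -9.7  79.7  -0.  -37.8] y [-0.129  0.992 -0.   ] 0.03439358882366553 [-1.0162058  -3.05165722  3.69098779] [ 0.45015864 -0.26341887  0.09343935]
[ 2.13940691 -0.47750611 -0.82765236]
```

View pics/r3.png

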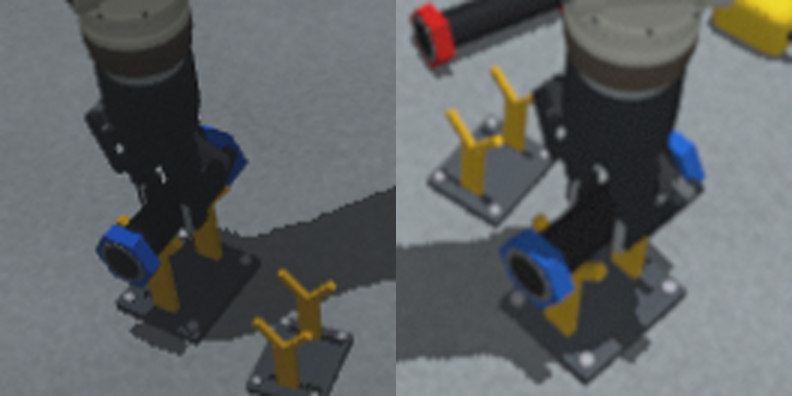

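The barrel is in both notches with the nuts outside, but it is still riding one flank. I'll yield a little more and go down.

```bash
python3 -m jog '0 -1 0 0; 0 -1.5 0 0; 0.5 -1.5 0 0; 1 -1.5 0 0; 1.5 -1.5 0 0; 1.5 -1.5 0 0; 1.5 -1.5 0 0; 1.5 -1.5 0 0' 0 60
```

```text
time: 10.55
ee_pos: [0.4502, -0.2646, 0.0922]
tcp_rot: [76.5, 90.0, 84.0]
wrist_force: [-3.7, 2.4, 5.7]
opening: 0.0344
```

```bash
python3 -m jog '0 0.5 0 0; 0.5 0.5 0 0; 1 0.5 0 0; 1 0.5 0 0; 1 0.5 0 0; 1 0.5 0 0; 1 0.5 0 0; 1 0.5 0 0' 0 60
```

```text
time: 11.55
ee_pos: [0.4502, -0.2646, 0.0921]
tcp_rot: [-59.6, 89.9, -52.2]
wrist_force: [-5.7, 2.4, 12.0]
opening: 0.0345
```

Seated: the upward force now rises to 12 N with no further descent. Release softly, then retreat.

```bash
python3 -m jog '-0.5 0 0 0; -1 0 0 0; -1 0 0 0; -1 0 0 0; -1 0 0 0; -1 0 0 0; -1 0 0 0; -1 0 0 0' 0 20
python3 -m jog '0 0 0 0; 0 0 0 0; 0 0 0 0; 0 0 0 0; 0 0 0 0; 0 0 0 0; 0 0 0 0; 0 0 0 0' 0.6 20
python3 -m jog '0 0 0 0; 0 0 0 0; 0 0 0 0; 0 0 0 0; -5 0 0 0; -12 0 0 0; -20 0 0 0; -30 0 0 0' 0.9 20
python3 -m jog '-15 0 0 0; -30 0 0 0; -50 0 0 0; -70 0 0 0; -90 0 0 0; -110 0 0 0; -130 0 0 0; -140 0 0 0'
python3 r.py pics/r4.png
```

```text
time: 12.55
ee_pos: [0.4502, -0.2645, 0.0922]
tcp_rot: [-81.4, 90.0, -74.0]
wrist_force: [-4.8, -0.3, 6.2]
opening: 0.0343
time: 13.55
ee_pos: [0.4502, -0.2643, 0.0918]
tcp_rot: [-51.0, 90.0, -43.6]
wrist_force: [0.6, 0.5, 0.2]
opening: 0.0516
time: 14.55
ee_pos: [0.4503, -0.2643, 0.1226]
tcp_rot: [-39.9, 90.0, -32.4]
wrist_force: [-0.5, -0.5, -0.5]
opening: 0.077
time: 15.55
ee_pos: [0.4505, -0.2644, 0.2635]
tcp_rot: [-37.7, 89.9, -30.3]
wrist_force: [-0.5, -0.0, 0.2]
opening: 0.0768
[-30.4   1.9  10.5  98.5   0.  -37.8] y [-0.129  0.992 -0.001] 0.07683634081218794 [-0.50664981 -0.01434717  0.16209743] [ 0.45046917 -0.26439514  0.26353338]
[172.23111923   0.71661195  -1.25038027]
```

View pics/r4.png

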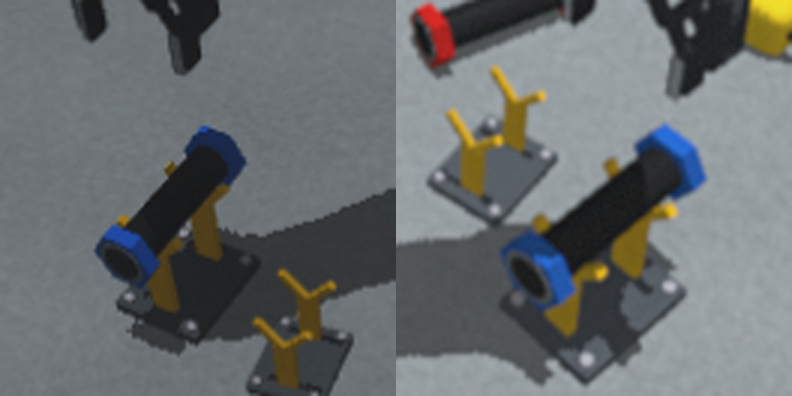

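The barrel lies in both notches, the nuts are outside both uprights (scene crop (128,255) and (215,158)), and the gripper is clear. I'll do one numeric check, then hand in.

Run:
```python
from h import *; import pickle
from workcell import camera,bot,status
d0=pickle.load(open('c0.pkl','rb'))
for n in('scene','side'):
    c=camera(n)
    for a,ce in blue(c):
        P=atz(c,ce,.11)[0]; 
        if abs(P[1]+.264)<.06: print(n,a,ce.round(1),P.round(4))
    df=cv2.absdiff(c['color'],d0[n]['color']).max(2)
    for nm,p in(('scene',[(250,217),(365,310)]),('side',[(262,197),(207,129)])):
        if nm==n: print(n,[int((df[v-25:v+25,u-25:u+25]>40).sum()) for u,v in p])
print(proj(d0['scene'],[[.4494-.067,-.264-.0088,.11],[.4494+.067,-.264+.0088,.11]]),proj(d0['side'],[[.4494-.067,-.264-.0088,.11],[.4494+.067,-.264+.0088,.11]]))
bot.job_done()
print(status.get_obs()['time'])
```

```text
scene 114 [177.8 130.8] [ 0.5063 -0.2592  0.11  ]
scene [0, 0]
side 214 [320.8 245.6] [ 0.5261 -0.2553  0.11  ]
side 204 [277.  281.8] [ 0.3916 -0.2741  0.11  ]
side [181, 6]
[[205.72232361 100.58044026]
 [176.26830762 133.9256581 ]] [[273.0472822  283.53144383]
 [317.42721777 247.56694977]]
the job is handed in; nothing more can be done
the job is handed in; nothing more can be done
```

The blue coupling is in the larger yellow V-cradle and the job is handed in at about 16 s of the 42 s allowed. I picked it up by the middle of its barrel and lowered it until it seated, with the wrist force reaching about 12 N. Then I eased the grip, let go and raised the gripper clear.

**Seating:** the last pictures from both cameras show the barrel in both notches with one blue nut outside each upright. The nuts were within about 5 pixels of where a seated coupling should appear. Along the barrel it may sit a few millimetres off centre, against about 20 mm of slack at each end.

**Checks that were incomplete or disagreed:**
- **Scene camera:** it picked up only one of the two nuts numerically, probably because the other is in shadow. The picture shows both.
- **Red and white couplings:** the scene camera shows no change at either one. The side camera shows 181 changed pixels around the red coupling. I put that down to the gripper passing in front of it, and did not check further.

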